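# Reset a fire-suppression control unit behind its push-latch flap

## Task

Reset the control unit lying on the assembly bench: press down on the ribbed edge of its black flap so that the push-latch lets go and the flap springs up, push the round button underneath all the way in with a fingertip, then swing the flap down and press it until it latches shut again, level with the rest of the case. This is all fingertip work with no more than firm finger pressure: grip and lift nothing, and leave the unit and the things around it where they stand.

Things in the scene. Friction and masses are not known exactly. Their poses are not given: they have to be found in the camera images.
- unit: Control unit: loose aluminium case on the bench, about 1.5 kg, 136 (x) x 122 (y) x 62 mm; black top 132 mm wide: flap in front (x -66 to -10 mm), fixed cap with display behind (x -4 to 75). Ears at bench level to y +-80, connectors at the rear to x 95. Origin: on the bench, x -61 (case front) to 75 (rear). x points from flap to cap, z up; yaw within 0.5 rad of the bench's x.
- hinge (a point): Midpoint of the flap's hinge line, at the flap's rear edge and underside: in the unit's frame x -10, y 0, z 58 mm. The hinge runs along the unit's y. Axes as the unit's. The flap is a black plastic plate, 56 mm from hinge to front edge, 132 mm wide, 4 mm thick, with a 10 mm skirt down its front and sides.
- flap (a joint): Flap angle (rad): 0 latched, level with the cap; grows as the front edge rises; 1.4 fully open, nearly upright, at its stop; -0.14 pressed in to its stop. The hinge spring always lifts it (1 to 2 N at the front edge holds it down). Each press beyond -0.09, then letting go, changes the push-push latch: from shut it springs open in about 1 s, from open it stays latched at 0.
- flap_press (a point): Point on the flap's outer face amid four short ribs, 44 mm from the hinge line, 12 mm in from the front edge, midway across. Moves with the flap; its x points to the hinge, its z out of the outer face. From shut, the latch changes over after 4 mm of press (3 to 4 N here); the stop is at 6 mm (4 to 5 N). Press slowly, to the stop, and hold for about 0.2 s.
- button_top (a point): Centre of the flat top of the round grey button, 20 mm across, in a round black housing; in the unit's frame x -46, y -38, z 48 mm, under the flap. Moves with the button; axes as the unit's. Compartment walls end at z 50 mm, 20 mm from its centre at the side and 12 mm in front. A rubber bumper (8 mm thick, y 0, top at z 58) and a fuse holder (y +44, top at z 41) are no buttons.
- button (a joint): Travel of the button (m), downwards: 0 up, 0.005 fully in. Sprung: 1.5 N to start it, 5 N fully in; comes back up by itself.
- bottle: Bystander: upright red adhesive bottle with white collar and thin nozzle, 34 mm in diameter, 104 mm high. Origin under its middle.
- module: Bystander: black sealed electronics module, 34 x 78 x 22 mm, with a steel connector on either end (112 mm over all, along its y). Origin under its middle.
- screwdriver: Bystander: screwdriver, 180 mm long, lying along its own x.
- sensor: Bystander: small black base 36 x 30 x 8 mm with an upright green circuit board on it, 42 mm high. Origin under its middle.

How it is judged:
By the outcome, as a careful person would: the job done as asked, in the order asked, and still so for the second after the job is handed in, with the robot touching nothing.
It also fails if it takes over 48 s, if anything falls off the work surface, if the arm or the gripper's body presses on something with over 40 N, if the wrist force passes 120 N, or if a joint passes its speed limit or range.

## Robot

A 6-joint arm with a two-finger parallel gripper is mounted at the origin on the work surface. World frame = base frame: x ahead of the robot, y to its left, z up, the work surface at z = 0. Lengths are in mm, angles in rad, forces in N, time in s.
With the tool pointing down it reaches from about 350 to 975 mm from the base axis. Payload 7.1 kg.
Tool frame: the origin (TCP) lies between the finger pads; the fingertips stand 17 mm ahead of it and the grasp point (between the pads) lies 2 mm behind it; z points along the fingers, y is the line along which they close (so a half turn about z gives the same grasp; the last joint's range is limited). The gripper opens to 88 mm and grips with 3 to 60 N. Pads are 20 mm wide; open, the fingers measure 115 mm over their backs; the gripper's body (75 mm by 178 mm) begins 61 mm behind the grasp point.
Start: joints at [-1.158, 0.423, 1.63, -0, 1.089, -0.019], TCP at [261.581, -567.609, 239.675] pointing down, gripper open.
Joint ranges: [-3, 3], [-0.9, 2.11], [0.09, 2.58], [-1.31, 4.45], [0.11, 2.69], [-2.54, 2.54]. Speed limits (rad/s): [2.39, 2.39, 3.01, 3.14, 3.14, 3.14].

## Interface

Orientations are given as a rotation vector (axis times angle).
In Python, from workcell import ctrl gives the robot as it stands.
- The arm moves only by the shell command python3 jog.py [OPENING], which reads ROWS from standard input. ROWS is a JSON object with one list for each field, all of the same length, 1 to 5, a row being the entries at one place: sx, sy, sz (the shift in a scale on which 1.0 is 0.75 m), drx, dry, drz (a rotation vector in fractions of the full range, 1 being pi rad); each row shifts and turns the commanded pose from where the row before left it, along the tool's axes as they then stand; what a row does not reach is not made up. A row lasts 1/12 s, in which the tool goes at most 41.7 mm and 0.125 rad, less where a joint would pass 70% of its speed; a pose out of reach is approached as far as the arm can. OPENING is the finger opening in mm, set as the command begins (- or left out keeps the last). The fingers move at their own pace and stop on an object; the grip force is fixed at half the most. Time passes only in rows, so rows that do not move let the fingers close. It prints the time, the measured TCP pose, the force, the opening and the grip force at its end. No shift or turn number may pass 1 either way. Input that does not fit is refused with a message, and nothing moves.
- ctrl.get_obs(): the state, without advancing time (a new reading comes with each control period).
- ctrl.get_image(name): name is "side" or "top"; returns a dict with "img" (480x640x3 uint8, red, green, blue), "fx", "fy", "cx", "cy" (pixels), "k1" (the pictures are not rectified: a ray, as slopes to the right and down, at radius r is drawn at 1 + k1 r^2 times it, then the intrinsics apply), "R" (3x3) and "t" (3): a world point X has camera coordinates R X + t. Camera axes: x right, y down, z forward; pixel columns grow to the right and rows downward; lengths in mm; the calibration is good to about 2 mm. A picture is of the moment at which its call begins. There is no depth.
- ctrl.close_job(): hands the job in; it is judged then, once.
The state is a dict: "t": time; "qpos": joint angles; "qvel": joint speeds; "joint_torque": joint torques, N m; "ee_pos": TCP position; "orientation": TCP orientation; "ft_force": force on the tool from outside, world axes, zero at the start; "moment": the same for the moment, N m; "width": finger opening in mm; "grasp_force": force on a finger pad.
Only numpy, scipy, OpenCV 4.12 (cv2) and the standard library are available. Lean on these libraries where they do the work, as an engineer would, in place of code of your own. Each camera call takes 0.05 s, during which the arm holds its last target. There are 200 camera calls.

## Working session

There is one attempt and no reset: what is moved stays moved. The work goes in short steps, Python scripts to look and compute and a shell command to move; the robot and the scene stay as the last step left them, time stands still between calls to the robot, and variables do not carry over. Pictures are saved under pics/ and viewed, at most 10 in all, crops included, and the job is handed in when it is done.

```bash
ls; mkdir -p pics
python3 - <<'E'
from workcell import ctrl
import cv2
o=ctrl.get_obs(); print(o)
for n in("side","top"):
    d=ctrl.get_image(n); cv2.imwrite(f"pics/{n}0.png",d["img"][:,:,::-1]); print({k:v for k,v in d.items() if k!="img"})
E
```

```text
jog.py
pics
workcell.py
{'t': 0.0, 'qpos': array([-1.15796517e+00,  4.23837887e-01,  1.63071537e+00, -4.21305432e-06,
        1.08861118e+00, -1.89957482e-02]), 'qvel': array([ 0.00046227,  0.00090887, -0.00072868,  0.00010515,  0.00118051,
       -0.00135176]), 'joint_torque': array([-5.67994334e-05, -5.44627333e+01, -2.73667628e+01,  6.42855233e-02,
        2.26417941e-02, -1.15899920e-04]), 'ee_pos': array([ 261.38519311, -567.11005119,  238.8935641 ]), 'orientation': array([-3.06714274e+00, -6.72726972e-01,  4.88553569e-04]), 'ft_force': array([ 0.68102772, -0.0902179 , -0.6249062 ]), 'moment': array([-0.03283991,  0.01442999,  0.00020705]), 'grasp_force': 0.0, 'width': 87.79392185474171}
{'fx': 528.7702346257965, 'fy': 528.7702346257965, 'cx': 328.11812591355334, 'cy': 243.50852480779585, 'k1': -0.04659496971139212, 'R': array([[-0.83928353, -0.5433555 ,  0.01918215],
       [-0.36940144,  0.54399128, -0.75340299],
       [ 0.39893074, -0.63940464, -0.65727922]]), 't': array([514.67226427, 214.87220039, 793.93593419])}
{'fx': 559.2383396828294, 'fy': 559.2383396828294, 'cx': 330.31331036585436, 'cy': 238.418132780772, 'k1': -0.15642490193185557, 'R': array([[ 0.01764972, -0.99979611,  0.00980912],
       [-0.98541588, -0.01905486, -0.16909307],
       [ 0.1692455 , -0.00668162, -0.98555127]]), 't': array([  51.80642587,  567.87806609, 1009.47400519])}
```

View pics/side0.png

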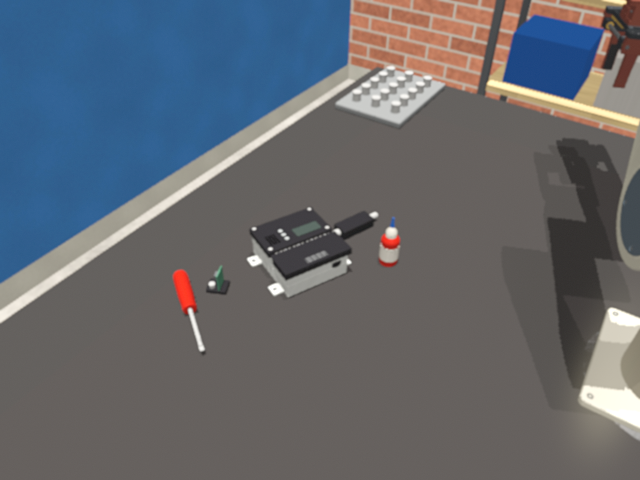

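View pics/top0.png

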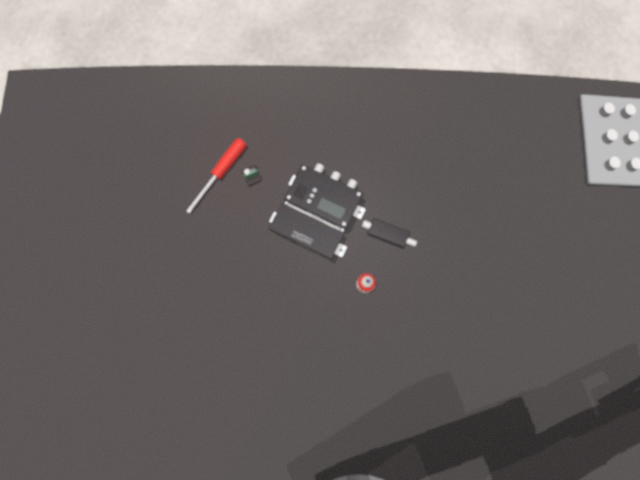

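Side: unit near (300,250), ribs (317,256), bottle (390,247). Top: unit near (315,215), ribs about (302,238), bottle (367,283). The flap faces the robot. I'll enlarge both.

Run:
```python
import cv2
a=cv2.imread("pics/side0.png")[200:300,240:360]; b=cv2.imread("pics/top0.png")[155:265,255:375]
cv2.imwrite("pics/c.png",cv2.vconcat([cv2.resize(a,None,fx=3,fy=3,interpolation=2),cv2.resize(b,None,fx=3,fy=3,interpolation=2)])[:, :] ) if 0 else None
a=cv2.resize(a,None,fx=3.3,fy=3.3,interpolation=2);b=cv2.resize(b,None,fx=3.3,fy=3.3,interpolation=2)
a=cv2.copyMakeBorder(a,0,b.shape[0]-a.shape[0],0,0,0)
cv2.imwrite("pics/c.png",cv2.hconcat([a,b]))
```

```text
(no output)
```

View pics/c.png

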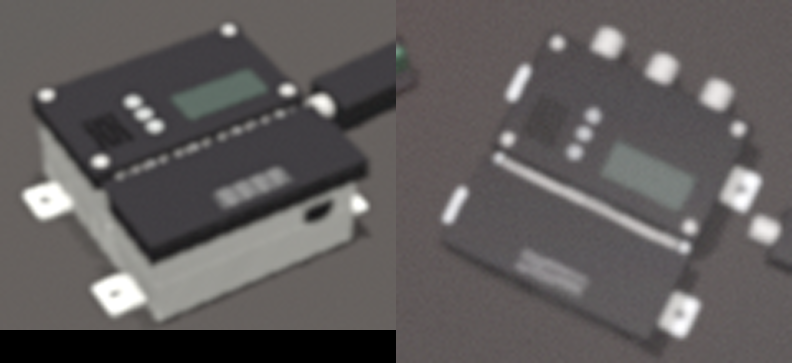

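```bash
cat > h.py <<'E'
import numpy as np, cv2, pickle, os
from scipy.optimize import least_squares
from workcell import ctrl
def cams():
    if not os.path.exists("cam.pkl"):
        pickle.dump({n:{k:v for k,v in ctrl.get_image(n).items() if k!="img"} for n in("side","top")},open("cam.pkl","wb"))
    return pickle.load(open("cam.pkl","rb"))
C=cams()
def proj(n,X):
    c=C[n]; p=np.atleast_2d(X)@c["R"].T+c["t"]; s=p[:,:2]/p[:,2:]; s=s*(1+c["k1"]*(s**2).sum(1,keepdims=True))
    return s*[c["fx"],c["fy"]]+[c["cx"],c["cy"]]
def tri(ps,pt): return least_squares(lambda X:np.r_[proj("side",X)[0]-ps,proj("top",X)[0]-pt],[500,0,50])
E
cat > fit.py <<'E'
from h import *
S=lambda p:np.array([240+p[0]/3.3,200+p[1]/3.3]); T=lambda p:np.array([255+(p[0]-396)/3.3,155+p[1]/3.3])
pts=dict(ribs=((252,187),(552,272)),sFR=((288,90),(690,227)),sRR=((229,30),(738,129)),sFL=((100,161),(508,138)),sRL=((46,95),(557,43)),fL=((150,250),(443,240)),fR=((366,162),(660,340)))
W={}
for k,(a,b) in pts.items():
    r=tri(S(a),T(b)); W[k]=r.x; print(k,r.x.round(1),r.cost.round(2))
# unit pose fit (x,y,yaw,z offset), screws assumed symmetric with fitted offsets
def model(p):
    x,y,th,z,xf,xr,w=p
    L=np.array([[-54,0,62],[xf,-w,62],[xr,-w,62],[xf,w,62],[xr,w,62],[-66,66,61],[-66,-66,61]],float)
    c,s=np.cos(th),np.sin(th); return L@np.array([[c,s,0],[-s,c,0],[0,0,1]])+[x,y,z]
K=list(pts)
def res(p):
    M=model(p); return np.r_[(proj("side",M)-[S(pts[k][0]) for k in K]).ravel(),(proj("top",M)-[T(pts[k][1]) for k in K]).ravel()]
x0=np.r_[W["ribs"][:2]+[50,-20],-.4,0,0,68,60]
r=least_squares(res,x0,loss="soft_l1"); print(r.x.round(3)); print(res(r.x).reshape(2,-1,2).round(1).tolist())
E
python3 fit.py
```

```text
ribs [565.  114.6  61.1] 0.07
sFR [592.8  36.9  60.7] 0.02
sRR [650.9  10.   60.4] 0.01
sFL [642.9 142.   60.4] 0.02
sRL [700.3 115.6  60.7] 0.0
fL [583.6 177.8  56.4] 0.0
fR [530.4  53.3  50.2] 0.38
[ 6.15062e+02  9.06920e+01 -4.36000e-01 -2.59700e+00  3.52300e+00
  6.72750e+01  5.83430e+01]
[[[-0.5, 0.1], [-0.3, 0.2], [-0.2, 0.1], [-0.1, 0.4], [0.0, 0.4], [0.0, -0.5], [0.7, -1.0]], [[0.7, -0.2], [0.3, -0.2], [0.4, -0.0], [0.1, 0.3], [0.2, 0.0], [-0.5, 0.1], [-3.1, 0.4]]]
```

```bash
cat >> h.py <<'E'
from scipy.spatial.transform import Rotation as Ro
U=np.array([615.3,90.9]); YAW=-.436
def u2w(x,y,z): c,s=np.cos(YAW),np.sin(YAW); return np.array([U[0]+c*x-s*y,U[1]+s*x+c*y,z])
def state():
    o=ctrl.get_obs(); R=Ro.from_rotvec(o["orientation"]).as_matrix(); p=o["ee_pos"]
    tip=p+17*R[:,2]; c,s=np.cos(YAW),np.sin(YAW); d=tip[:2]-U
    f=o["ft_force"]
    print("t %.2f tip in unit frame"%o["t"],np.round([c*d[0]+s*d[1],-s*d[0]+c*d[1],tip[2]],1),"F",f.round(1),"w %.1f"%o["width"],"q",o["qpos"].round(2))
    return p,R
def plan(x,y,z,flip=0):
    "delta in tool axes to bring tip to unit (x,y), z; and rotation to straight down aligned"
    p,R=state(); c,s=np.cos(YAW),np.sin(YAW); X=np.array([c,s,0])*(-1 if flip else 1); Z=np.array([0,0,-1.]); Rt=np.c_[X,np.cross(Z,X),Z]
    d=u2w(x,y,z)-17*Z-p
    print("delta now-axes",(R.T@d).round(1),"target-axes",(Rt.T@d).round(1),"rot",Ro.from_matrix(R.T@Rt).as_rotvec().round(3))
E
python3 -c "
from h import *
plan(-54,0,140);plan(-54,0,140,1)
print('bottle',tri((388,262),(368,285)).x)"
```

```text
t 0.20 tip in unit frame [ -42.8 -746.1  222.2] F [ 0.4 -0.3 -1.5] w 87.7 q [-1.16  0.42  1.63 -0.    1.09 -0.02]
delta now-axes [ 561.9 -490.8   82.7] target-axes [ -11.2 -746.1   82.2] rot [-0.001  0.     0.868]
t 0.20 tip in unit frame [ -42.8 -746.1  222.2] F [ 0.4 -0.3 -1.5] w 87.7 q [-1.16  0.42  1.63 -0.    1.09 -0.02]
delta now-axes [ 561.9 -490.8   82.7] target-axes [ 11.2 746.1  82.2] rot [-0.000e+00 -1.000e-03 -2.274e+00]
bottle [485.69996584 -13.81462863  -9.69463883]
```

The manual's scale: shifts go in shares of 0.75 m and turns go in shares of pi rad. Converting my numbers, 0.124 rad / 3.1416 = 0.0395.

```bash
echo '{"sx":[0,0,0,0,0],"sy":[0,0,0,0,0],"sz":[0,0,0,0,0],"drx":[0,0,0,0,0],"dry":[0,0,0,0,0],"drz":[0.0395,0.0395,0.0395,0.0395,0.0395]}' | python3 jog.py 0
echo '{"sx":[0,0,-0.0147,0,0],"sy":[0,0,-0.0507,-0.0507,-0.0507],"sz":[0,0,0,0,0],"drx":[0,0,0,0,0],"dry":[0,0,0,0,0],"drz":[0.0395,0.0395,0,0,0]}' | python3 jog.py
echo '{"sx":[0,0,0,0,0],"sy":[-0.0507,-0.0507,-0.0507,-0.0507,-0.0507],"sz":[0,0,0,0,0],"drx":[0,0,0,0,0],"dry":[0,0,0,0,0],"drz":[0,0,0,0,0]}' | python3 jog.py
echo '{"sx":[0,0,0,0,0],"sy":[-0.0507,-0.0507,-0.0507,-0.0507,-0.0507],"sz":[0,0,0,0,0],"drx":[0,0,0,0,0],"dry":[0,0,0,0,0],"drz":[0,0,0,0,0]}' | python3 jog.py
echo '{"sx":[0,0,0,0,0],"sy":[-0.0507,-0.0507,-0.0507,-0.0507,0],"sz":[0,0,0,0,0],"drx":[0,0,0,0,0],"dry":[0,0,0,0,0],"drz":[0,0,0,0,0]}' | python3 jog.py
python3 -c "
from h import *
plan(-55,0,75)"
```

```text
t: 0.62
ee_pos: [261.5, -567.4, 239.4]
orientation: [-3.126, 0.305, 0.0]
ft_force: [-1.1, -0.1, -0.7]
width: 57.8
grasp_force: 0.0
t: 1.03
ee_pos: [299.4, -458.4, 239.2]
orientation: [-3.066, 0.683, 0.001]
ft_force: [0.7, 0.5, 0.9]
width: 24.5
grasp_force: 0.0
t: 1.45
ee_pos: [380.4, -285.7, 239.7]
orientation: [-3.067, 0.68, -0.0]
ft_force: [1.2, -0.1, -0.1]
width: 0.5
grasp_force: 0.0
t: 1.87
ee_pos: [460.7, -113.4, 239.8]
orientation: [3.067, -0.68, 0.0]
ft_force: [0.3, -0.8, 0.4]
width: 0.2
grasp_force: 0.0
t: 2.28
ee_pos: [527.0, 27.5, 240.0]
orientation: [-3.067, 0.673, -0.003]
ft_force: [-0.1, -0.7, -0.1]
width: 0.3
grasp_force: 0.0
t 2.28 tip in unit frame [-53.2 -94.7 223. ] F [-0.1 -0.7 -0.1] w 0.3 q [0.03 0.28 1.85 0.   1.01 2.03]
delta now-axes [ -1.6 -94.4 148.2] target-axes [ -1.8 -94.8 148. ] rot [-0.002 -0.002  0.004]
```

In the tool's units: 40 mm / 750 = 0.0533, -32 mm / 750 = -0.0427.

```bash
echo '{"sx":[-0.002,0,0,0,0],"sy":[-0.0427,-0.0427,-0.0413,0,0],"sz":[0,0,0.0267,0.0533,0.0533],"drx":[0,0,0,0,0],"dry":[0,0,0,0,0],"drz":[0,0,0,0,0]}' | python3 jog.py
echo '{"sx":[0,0,0,0],"sy":[0,0,0,0],"sz":[0.04,0.0067,0,0],"drx":[0,0,0,0],"dry":[0,0,0,0],"drz":[0,0,0,0]}' | python3 jog.py
python3 -c "
from h import *
plan(-55,0,62)
import cv2
a=ctrl.get_image('side')['img'][170:300,230:390,::-1];b=ctrl.get_image('top')['img'][150:280,250:410,::-1]
cv2.imwrite('pics/d.png',cv2.resize(cv2.hconcat([a,b]),None,fx=2.5,fy=2.5,interpolation=2))"
```

```text
t: 2.7
ee_pos: [565.1, 110.8, 139.9]
orientation: [-3.066, 0.676, -0.007]
ft_force: [0.4, -0.3, -0.2]
width: 0.9
grasp_force: 0.0
t: 3.03
ee_pos: [564.1, 109.1, 105.7]
orientation: [-3.067, 0.68, -0.001]
ft_force: [0.8, -0.2, 0.9]
width: 0.5
grasp_force: 0.0
t 3.03 tip in unit frame [-54.1  -5.2  88.7] F [ 0.8 -0.2  0.9] w 0.5 q [ 0.17  0.54  1.82 -0.    0.78  2.18]
delta now-axes [-0.9 -5.2 26.7] target-axes [-0.9 -5.2 26.7] rot [-0.    -0.001 -0.001]
```

View pics/d.png

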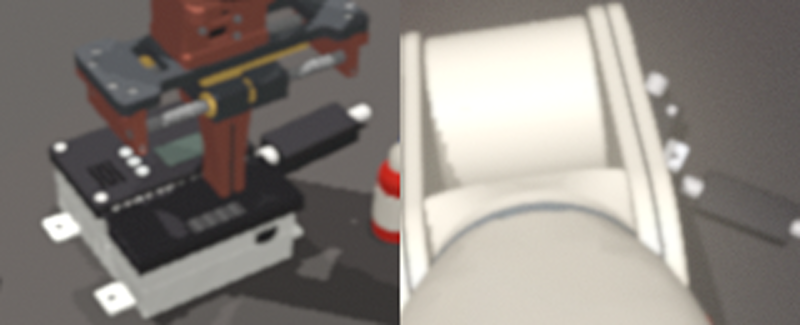

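Side: closed fingertips at crop (228,195), just above the ribs (217,217), flap still shut; the top view is hidden by the arm.

In the tool's units: 10 mm / 750 = 0.0133, -5 mm / 750 = -0.0067.

```bash
echo '{"sx":[-0.0013,0,0,0,0],"sy":[-0.0067,0,0,0,0],"sz":[0,0.0133,0.0133,0,0],"drx":[0,0,0,0,0],"dry":[0,0,0,0,0],"drz":[0,0,0,0,0]}' | python3 jog.py
python3 -c "
from h import *
p,R=state()
print(proj('side',np.array([564.1,109.1,88.7])))"
```

```text
t: 3.55
ee_pos: [563.8, 114.1, 83.8]
orientation: [3.066, -0.679, -0.003]
ft_force: [1.0, 0.9, 0.4]
width: 0.4
grasp_force: 0.0
t 3.55 tip in unit frame [-56.6  -0.7  66.8] F [1.  0.9 0.4] w 0.4 q [ 0.18  0.57  1.83 -0.    0.74  2.19]
[[318.4165619  242.92419059]]
```

In the tool's units: 2 mm / 750 = 0.0027, 1 mm / 750 = 0.0013.

```bash
echo '{"sx":[0,0,0,0,0],"sy":[0,0,0,0,0],"sz":[0.0027,0.0027,0.0013,0.0013,0.0013],"drx":[0,0,0,0,0],"dry":[0,0,0,0,0],"drz":[0,0,0,0,0]}' | python3 jog.py
echo '{"sx":[0,0,0],"sy":[0,0,0],"sz":[0.0013,0.0013,0],"drx":[0,0,0],"dry":[0,0,0],"drz":[0,0,0]}' | python3 jog.py
python3 -c "
from h import *
state()"
```

```text
t: 3.97
ee_pos: [564.5, 114.3, 77.8]
orientation: [-3.067, 0.68, 0.0]
ft_force: [-1.2, 0.7, 3.8]
width: 0.3
grasp_force: 1.5
t: 4.22
ee_pos: [564.5, 114.3, 75.7]
orientation: [-3.067, 0.68, 0.0]
ft_force: [-1.6, 1.0, 5.1]
width: 0.2
grasp_force: 2.3
t 4.22 tip in unit frame [-55.9  -0.3  58.7] F [-1.6  1.   5.1] w 0.2 q [0.18 0.59 1.83 0.   0.73 2.19]
```

In the tool's units: 1 mm / 750 = 0.0013.

```bash
echo '{"sx":[0,0],"sy":[0,0],"sz":[0.0013,0],"drx":[0,0],"dry":[0,0],"drz":[0,0]}' | python3 jog.py
echo '{"sx":[0,0],"sy":[0,0],"sz":[0.0013,0],"drx":[0,0],"dry":[0,0],"drz":[0,0]}' | python3 jog.py
```

```text
t: 4.38
ee_pos: [564.5, 114.3, 74.7]
orientation: [-3.067, 0.68, 0.0]
ft_force: [-2.2, 0.8, 5.4]
width: 0.8
grasp_force: 2.6
t: 4.55
ee_pos: [564.5, 114.3, 74.0]
orientation: [-3.067, 0.68, 0.0]
ft_force: [-3.4, 0.6, 7.7]
width: 0.4
grasp_force: 4.0
```

In the tool's units: 0.5 mm / 750 = 0.0007.

```bash
echo '{"sx":[0,0,0],"sy":[0,0,0],"sz":[0.0007,0,0],"drx":[0,0,0],"dry":[0,0,0],"drz":[0,0,0]}' | python3 jog.py
echo '{"sx":[0,0,-0.0067,-0.0067,-0.02],"sy":[0,0,0,0,0],"sz":[-0.004,-0.0067,-0.04,-0.0507,-0.0507],"drx":[0,0,0,0,0],"dry":[0,0,0,0,0],"drz":[0,0,0,0,0]}' | python3 jog.py
echo '{"sx":[-0.02,-0.02,0,0,0],"sy":[0,0,0,0,0],"sz":[-0.0267,0,0,0,0],"drx":[0,0,0,0,0],"dry":[0,0,0,0,0],"drz":[0,0,0,0,0]}' | python3 jog.py
echo '{"sx":[0,0,0],"sy":[0,0,0],"sz":[0,0,0],"drx":[0,0,0],"dry":[0,0,0],"drz":[0,0,0]}' | python3 jog.py
python3 -c "
from h import *
plan(-43,-38,100)
import cv2
a=ctrl.get_image('side')['img'][170:300,230:390,::-1]
cv2.imwrite('pics/e.png',cv2.resize(a,None,fx=4,fy=4,interpolation=2))"
```

```text
t: 4.8
ee_pos: [564.6, 114.3, 73.8]
orientation: [-3.067, 0.68, -0.0]
ft_force: [-4.2, 0.9, 10.5]
width: 0.8
grasp_force: 5.3
t: 5.22
ee_pos: [542.4, 124.3, 187.8]
orientation: [3.066, -0.681, -0.001]
ft_force: [0.8, 0.3, -0.5]
width: 0.1
grasp_force: 0.0
t: 5.63
ee_pos: [514.4, 137.2, 205.8]
orientation: [3.066, -0.679, -0.003]
ft_force: [0.3, -0.5, -0.2]
width: 0.5
grasp_force: 0.0
t: 5.88
ee_pos: [514.8, 137.2, 206.2]
orientation: [3.066, -0.68, -0.002]
ft_force: [-0.3, -0.1, 1.0]
width: 0.3
grasp_force: 0.0
t 5.88 tip in unit frame [-110.7   -0.5  189.2] F [-0.3 -0.1  1. ] w 0.3 q [ 0.24  0.33  1.86 -0.    0.95  2.25]
delta now-axes [67.8 37.4 89.2] target-axes [67.7 37.5 89.2] rot [ 0.001  0.001 -0.001]
```

View pics/e.png

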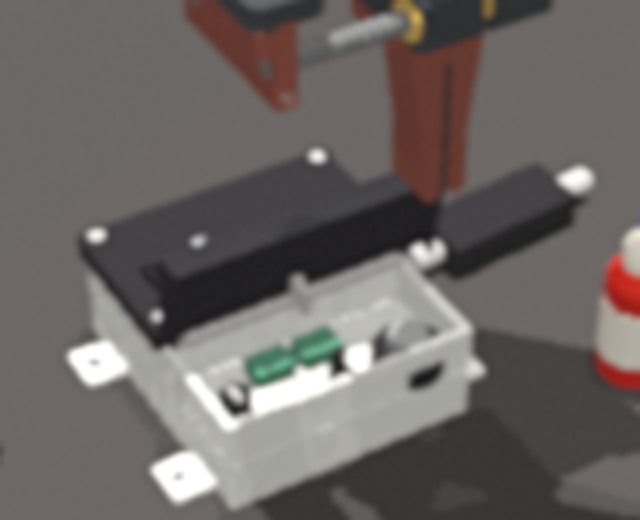

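Flap stands open; button at crop (405,340), fingertips clear at (430,195).

In the tool's units: 30 mm / 750 = 0.04, 25 mm / 750 = 0.0333.

```bash
echo '{"sx":[0.0187,0.0187,0.0187,0.0173,0.016],"sy":[0.012,0.012,0.012,0.0133,0],"sz":[0,0,0.0133,0.0333,0.04],"drx":[0,0,0,0,0],"dry":[0,0,0,0,0],"drz":[0,0,0,0,0]}' | python3 jog.py
echo '{"sx":[0,0,0],"sy":[0,0,0],"sz":[0.0267,0,0],"drx":[0,0,0],"dry":[0,0,0],"drz":[0,0,0]}' | python3 jog.py
python3 -c "
from h import *
plan(-43.5,-38,50)
print((proj('side',u2w(-46,-38,48))-[230,170])*4)
import cv2
a=ctrl.get_image('side')['img'][170:300,230:390,::-1]
cv2.imwrite('pics/f.png',cv2.resize(a,None,fx=4,fy=4,interpolation=2))"
```

```text
t: 6.35
ee_pos: [561.4, 74.2, 142.9]
orientation: [-3.066, 0.681, -0.006]
ft_force: [1.0, 1.3, -0.2]
width: 0.7
grasp_force: 0.0
t: 6.6
ee_pos: [559.0, 75.4, 121.2]
orientation: [3.066, -0.68, -0.005]
ft_force: [0.5, 0.7, 0.9]
width: 0.4
grasp_force: 0.0
t 6.60 tip in unit frame [-44.5 -37.9 104.2] F [0.5 0.7 0.9] w 0.4 q [0.11 0.5  1.84 0.   0.81 2.12]
delta now-axes [ 1.1  0.  54.1] target-axes [ 1.   0.1 54.2] rot [ 0.002  0.003 -0.001]
[[406.96452581 325.71838354]]
```

View pics/f.png

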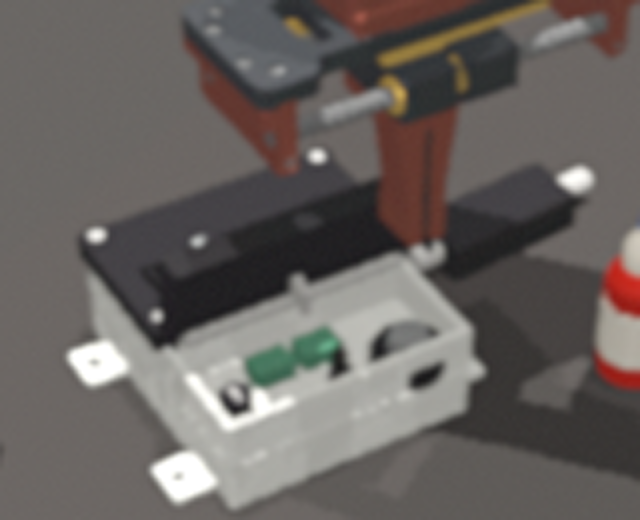

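```bash
python3 -c "
from h import *
for p in [(-61,61,50),(-61,-61,50),(-61,61,0),(-46,-38,48),(-36,-38,48),(-56,-38,48),(-46,-28,48),(-46,-48,48),(75,66,62),(-4,66,62)]: print(p,((proj('side',u2w(*p))-[230,170])*4).round())
import cv2
a=cv2.imread('pics/f.png')[280:440,340:500]
cv2.imwrite('pics/g.png',cv2.resize(a,None,fx=3.5,fy=3.5,interpolation=2))"
```

```text
(-61, 61, 50) [[227. 424.]]
(-61, -61, 50) [[469. 324.]]
(-61, 61, 0) [[230. 506.]]
(-46, -38, 48) [[407. 326.]]
(-36, -38, 48) [[395. 313.]]
(-56, -38, 48) [[419. 339.]]
(-46, -28, 48) [[388. 334.]]
(-46, -48, 48) [[426. 318.]]
(75, 66, 62) [[ 72. 229.]]
(-4, 66, 62) [[152. 328.]]
```

View pics/g.png

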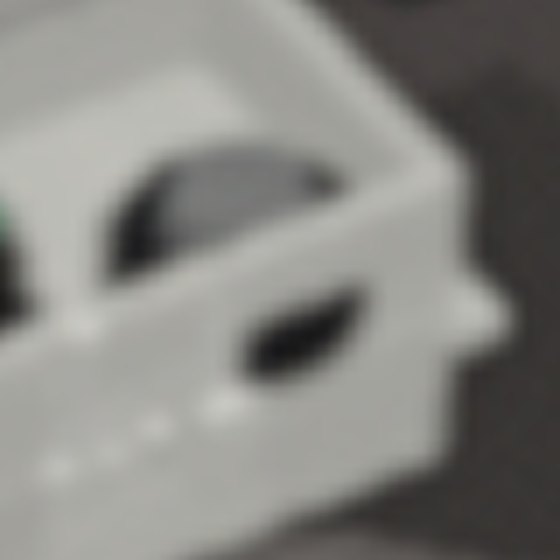

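The visible disc looks perhaps lower than nominal; I'll descend by feel.

In the tool's units: 20 mm / 750 = 0.0267, 8 mm / 750 = 0.0107.

```bash
echo '{"sx":[0.0007,0,0,0,0],"sy":[0,0,0,0,0],"sz":[0.0267,0.0267,0.0107,0.0027,0],"drx":[0,0,0,0,0],"dry":[0,0,0,0,0],"drz":[0,0,0,0,0]}' | python3 jog.py
echo '{"sx":[0,0,0],"sy":[0,0,0],"sz":[0.002,0.002,0],"drx":[0,0,0],"dry":[0,0,0],"drz":[0,0,0]}' | python3 jog.py
echo '{"sx":[0,0],"sy":[0,0],"sz":[0.002,0],"drx":[0,0],"dry":[0,0],"drz":[0,0]}' | python3 jog.py
python3 -c "
from h import *
state()"
```

```text
t: 7.07
ee_pos: [560.5, 75.7, 72.8]
orientation: [-3.067, 0.679, -0.001]
ft_force: [-0.1, 0.2, -0.2]
width: 0.3
grasp_force: 0.0
t: 7.32
ee_pos: [560.7, 75.5, 69.9]
orientation: [-3.067, 0.68, -0.002]
ft_force: [-0.2, -0.2, -0.1]
width: 0.2
grasp_force: 0.0
t: 7.48
ee_pos: [560.3, 75.4, 67.9]
orientation: [-3.067, 0.68, -0.001]
ft_force: [-0.1, 0.5, 0.1]
width: 0.4
grasp_force: 0.0
t 7.48 tip in unit frame [-43.3 -37.2  50.9] F [-0.1  0.5  0.1] w 0.4 q [0.11 0.59 1.85 0.   0.7  2.12]
```

In the tool's units: 2 mm / 750 = 0.0027, 1 mm / 750 = 0.0013.

```bash
echo '{"sx":[0,0,0],"sy":[0,0,0],"sz":[0.0027,0.0013,0],"drx":[0,0,0],"dry":[0,0,0],"drz":[0,0,0]}' | python3 jog.py
echo '{"sx":[0,0,0],"sy":[0,0,0],"sz":[0.0013,0.0013,0],"drx":[0,0,0],"dry":[0,0,0],"drz":[0,0,0]}' | python3 jog.py
```

```text
t: 7.73
ee_pos: [560.4, 75.4, 64.6]
orientation: [-3.067, 0.68, -0.0]
ft_force: [-0.2, 0.0, 2.2]
width: 0.6
grasp_force: 0.9
t: 7.98
ee_pos: [560.4, 75.4, 62.7]
orientation: [-3.067, 0.68, -0.001]
ft_force: [-0.7, -0.3, 3.8]
width: 0.3
grasp_force: 1.6
```

In the tool's units: 1 mm / 750 = 0.0013.

```bash
echo '{"sx":[0,0,0],"sy":[0,0,0],"sz":[0.0013,0.0013,0],"drx":[0,0,0],"dry":[0,0,0],"drz":[0,0,0]}' | python3 jog.py
echo '{"sx":[0,0],"sy":[0,0],"sz":[0.0013,0],"drx":[0,0],"dry":[0,0],"drz":[0,0]}' | python3 jog.py
```

```text
t: 8.23
ee_pos: [560.4, 75.4, 60.7]
orientation: [-3.067, 0.68, -0.001]
ft_force: [0.2, 0.4, 4.5]
width: 0.6
grasp_force: 2.3
t: 8.4
ee_pos: [560.4, 75.4, 60.3]
orientation: [-3.067, 0.68, -0.0]
ft_force: [-1.8, -0.3, 8.7]
width: 0.2
grasp_force: 4.7
```

In the tool's units: 0.4 mm / 750 = 0.0005.

```bash
echo '{"sx":[0,0,0],"sy":[0,0,0],"sz":[0.0005,0,0],"drx":[0,0,0],"dry":[0,0,0],"drz":[0,0,0]}' | python3 jog.py
echo '{"sx":[0,0,0,0,0],"sy":[0,0,0,0,-0.0267],"sz":[-0.0067,-0.0267,-0.0467,-0.0507,-0.0333],"drx":[0,0,0,0,0],"dry":[0,0,0,0,0],"drz":[0,0,0,0,0]}' | python3 jog.py
echo '{"sx":[0.02,0.04,0.0267,0,0],"sy":[-0.024,0,0,0,0],"sz":[0,0,0,0,0],"drx":[0,0,0,0,0],"dry":[0,0,0,0,0],"drz":[0,0,0,0,0]}' | python3 jog.py
python3 -c "
from h import *
plan(16,0,103)
import cv2
a=ctrl.get_image('side')['img'][170:300,230:390,::-1]
cv2.imwrite('pics/i.png',cv2.resize(a,None,fx=4,fy=4,interpolation=2))"
```

```text
t: 8.65
ee_pos: [560.5, 75.4, 60.2]
orientation: [-3.067, 0.68, -0.001]
ft_force: [-2.1, 0.8, 12.8]
width: 0.2
grasp_force: 6.4
t: 9.07
ee_pos: [567.7, 91.9, 184.4]
orientation: [3.066, -0.682, -0.001]
ft_force: [1.3, -0.1, -1.2]
width: 0.8
grasp_force: 0.0
t: 9.48
ee_pos: [634.9, 82.0, 181.4]
orientation: [3.066, -0.681, -0.002]
ft_force: [-0.9, 0.3, 0.6]
width: 0.5
grasp_force: 0.0
t 9.48 tip in unit frame [ 21.5   0.3 164.4] F [-0.9  0.3  0.6] w 0.5 q [0.11 0.51 1.63 0.   1.   2.12]
delta now-axes [-5.4  0.2 61.4] target-axes [-5.5  0.3 61.4] rot [ 0.001  0.001 -0.001]
```

View pics/i.png

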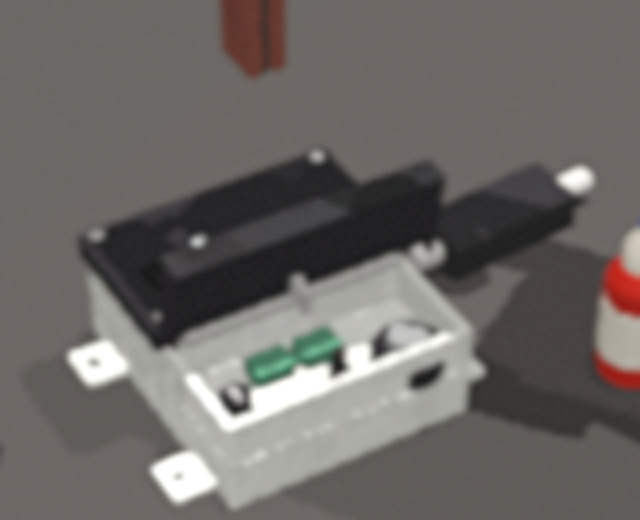

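Flap still open, unit unmoved (front corner still at (235,425)), fingertips at (255,70) above the cap behind the flap. Button bottomed out at 5 mm of travel. Next, lower behind the flap and sweep it shut.

In the tool's units: 30 mm / 750 = 0.04, -2 mm / 750 = -0.0027.

```bash
echo '{"sx":[-0.0027,-0.0027,0,0],"sy":[0,0,0,0],"sz":[0.04,0.04,0.0013,0],"drx":[0,0,0,0],"dry":[0,0,0,0],"drz":[0,0,0,0]}' | python3 jog.py
echo '{"sx":[-0.0107,-0.008,-0.0107,-0.0107,0],"sy":[0,0,0,0,0],"sz":[0,0,0,0,0],"drx":[0,0,0,0,0],"dry":[0,0,0,0,0],"drz":[0,0,0,0,0]}' | python3 jog.py
python3 -c "
from h import *
plan(-22.5,0,100.6)"
```

```text
t: 9.87
ee_pos: [629.1, 84.3, 119.7]
orientation: [3.066, -0.679, -0.008]
ft_force: [-0.4, 0.4, -0.2]
width: 0.3
grasp_force: 0.0
t: 10.28
ee_pos: [603.3, 97.5, 122.3]
orientation: [-3.067, 0.679, -0.001]
ft_force: [0.0, -0.3, 0.2]
width: 0.6
grasp_force: 0.3
t 10.28 tip in unit frame [-13.7   0.9 105.3] F [ 0.  -0.3  0.2] w 0.6 q [0.14 0.55 1.73 0.   0.85 2.15]
delta now-axes [-8.8  0.9  4.7] target-axes [-8.8  0.9  4.7] rot [-0. -0.  0.]
```

In the tool's units: -4.5 mm / 750 = -0.006, -4.3 mm / 750 = -0.0057.

```bash
echo '{"sx":[-0.006,-0.006,-0.0057,-0.0057],"sy":[0,0,0,0],"sz":[0.0032,0.0032,0.0031,0.0031],"drx":[0,0,0,0],"dry":[0,0,0,0],"drz":[0,0,0,0]}' | python3 jog.py
echo '{"sx":[-0.0053,-0.0053,-0.0044,-0.0044,0],"sy":[0,0,0,0,0],"sz":[0.0043,0.0043,0.0052,0.0052,0],"drx":[0,0,0,0,0],"dry":[0,0,0,0,0],"drz":[0,0,0,0,0]}' | python3 jog.py
python3 -c "
from h import *
plan(-45,0,81.7)"
```

```text
t: 10.62
ee_pos: [588.4, 104.4, 111.7]
orientation: [-3.067, 0.68, -0.001]
ft_force: [1.0, 0.2, 0.2]
width: 0.6
grasp_force: 0.9
t: 11.03
ee_pos: [573.8, 110.5, 96.5]
orientation: [3.066, -0.679, -0.004]
ft_force: [0.3, -0.5, 1.4]
width: 0.4
grasp_force: 0.5
t 11.03 tip in unit frame [-46.    0.2  79.5] F [ 0.3 -0.5  1.4] w 0.4 q [0.17 0.56 1.8  0.   0.78 2.18]
delta now-axes [ 0.9  0.2 -2.2] target-axes [ 0.9  0.2 -2.2] rot [ 0.001  0.002 -0.   ]
```

In the tool's units: 5 mm / 750 = 0.0067, 4 mm / 750 = 0.0053.

```bash
echo '{"sx":[-0.004,-0.0033,-0.0027,-0.002,0],"sy":[0,0,0,0,0],"sz":[0.0067,0.0067,0.0053,0.0033,0],"drx":[0,0,0,0,0],"dry":[0,0,0,0,0],"drz":[0,0,0,0,0]}' | python3 jog.py
echo '{"sx":[0,0,0,0],"sy":[0,0,0,0],"sz":[0.0013,0.0013,0.0013,0],"drx":[0,0,0,0],"dry":[0,0,0,0],"drz":[0,0,0,0]}' | python3 jog.py
python3 -c "
from h import *
state()"
```

```text
t: 11.45
ee_pos: [568.1, 113.9, 81.6]
orientation: [-3.067, 0.68, -0.004]
ft_force: [0.6, -0.9, 0.9]
width: 0.4
grasp_force: 0.9
t: 11.78
ee_pos: [566.8, 114.3, 77.8]
orientation: [3.067, -0.68, -0.001]
ft_force: [1.4, -0.7, 2.7]
width: 0.6
grasp_force: 1.2
t 11.78 tip in unit frame [-53.8   0.7  60.8] F [ 1.4 -0.7  2.7] w 0.6 q [0.18 0.58 1.82 0.   0.74 2.19]
```

In the tool's units: 1 mm / 750 = 0.0013.

```bash
echo '{"sx":[0,0,0],"sy":[0,0,0],"sz":[0.0013,0.0013,0],"drx":[0,0,0],"dry":[0,0,0],"drz":[0,0,0]}' | python3 jog.py
echo '{"sx":[0,0],"sy":[0,0],"sz":[0.0013,0],"drx":[0,0],"dry":[0,0],"drz":[0,0]}' | python3 jog.py
echo '{"sx":[0,0],"sy":[0,0],"sz":[0.0007,0],"drx":[0,0],"dry":[0,0],"drz":[0,0]}' | python3 jog.py
```

```text
t: 12.03
ee_pos: [566.8, 114.3, 76.0]
orientation: [3.067, -0.68, -0.001]
ft_force: [-0.6, -0.2, 4.9]
width: 0.3
grasp_force: 2.2
t: 12.2
ee_pos: [566.8, 114.3, 75.2]
orientation: [-3.067, 0.68, 0.001]
ft_force: [-0.1, 0.3, 5.2]
width: 0.6
grasp_force: 2.6
t: 12.37
ee_pos: [566.8, 114.3, 74.8]
orientation: [3.067, -0.68, -0.001]
ft_force: [-0.8, 1.0, 4.7]
width: 0.2
grasp_force: 2.9
```

In the tool's units: 0.6 mm / 750 = 0.0008.

```bash
echo '{"sx":[0,0],"sy":[0,0],"sz":[0.0008,0],"drx":[0,0],"dry":[0,0],"drz":[0,0]}' | python3 jog.py
echo '{"sx":[0,0,0],"sy":[0,0,0],"sz":[0.0008,0,0],"drx":[0,0,0],"dry":[0,0,0],"drz":[0,0,0]}' | python3 jog.py
```

```text
t: 12.53
ee_pos: [566.8, 114.3, 74.3]
orientation: [-3.067, 0.68, 0.001]
ft_force: [-1.8, 0.6, 7.1]
width: 0.2
grasp_force: 3.7
t: 12.78
ee_pos: [566.9, 114.3, 74.1]
orientation: [-3.067, 0.68, 0.0]
ft_force: [-1.7, 0.0, 9.7]
width: 0.7
grasp_force: 5.5
```

At the stop and held; release and look.

In the tool's units: -38 mm / 750 = -0.0507, -35 mm / 750 = -0.0467.

```bash
echo '{"sx":[0,0,0,0,-0.0133],"sy":[0,0,0,0,0],"sz":[-0.0027,-0.004,-0.02,-0.0467,-0.0507],"drx":[0,0,0,0,0],"dry":[0,0,0,0,0],"drz":[0,0,0,0,0]}' | python3 jog.py
echo '{"sx":[-0.04,-0.0467,-0.0467,-0.0267,0],"sy":[0,0,0,0,0],"sz":[-0.0267,0,0,0,0],"drx":[0,0,0,0,0],"dry":[0,0,0,0,0],"drz":[0,0,0,0,0]}' | python3 jog.py
echo '{"sx":[0,0,0,0,0],"sy":[0,0,0,0,0],"sz":[0,0,0,0,0],"drx":[0,0,0,0,0],"dry":[0,0,0,0,0],"drz":[0,0,0,0,0]}' | python3 jog.py
python3 -c "
from h import *
state()
import cv2
a=ctrl.get_image('side')['img'][130:330,160:440,::-1]
cv2.imwrite('pics/j.png',cv2.resize(a,None,fx=2.8,fy=2.8,interpolation=2))"
```

```text
t: 13.2
ee_pos: [557.1, 117.7, 165.5]
orientation: [3.065, -0.68, -0.006]
ft_force: [0.4, 0.0, 0.5]
width: 0.5
grasp_force: 0.0
t: 13.62
ee_pos: [444.8, 169.6, 185.9]
orientation: [3.066, -0.676, -0.006]
ft_force: [-0.0, 1.1, -0.7]
width: 0.4
grasp_force: 0.0
t: 14.03
ee_pos: [449.9, 168.7, 186.3]
orientation: [3.067, -0.681, -0.0]
ft_force: [-0.2, -0.2, -0.4]
width: 0.5
grasp_force: 0.0
t 14.03 tip in unit frame [-182.8    0.7  169.3] F [-0.2 -0.2 -0.4] w 0.5 q [ 0.33  0.29  1.99 -0.    0.87  2.34]
```

View pics/j.png

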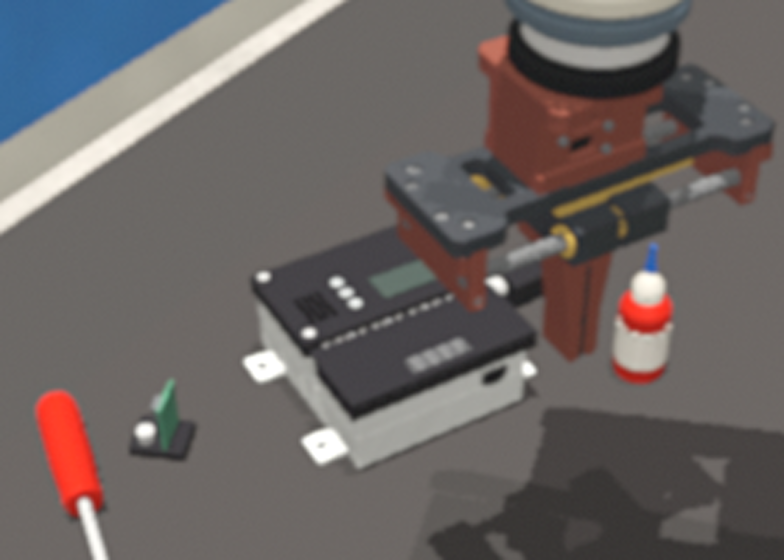

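The flap is latched level (ribs at (438,355)), the bottle and other things stand where they were, and the gripper is clear.

```bash
python3 -c "
from workcell import ctrl
print(ctrl.close_job())"
```

```text
the job is handed in; nothing more can be done
None
```

The job is done and handed in at about 14 s: the flap was pressed until it sprang open, the button was pushed through its full 5 mm of travel (judged by feel), and the flap was swung down and latched level, with the unit and the things around it showing no movement in the last picture.

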